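# Try the swing lid of the long pine box

### The arm

A 6-joint arm with a two-finger parallel gripper is mounted at the origin on the work surface. World frame = base frame: x ahead of the robot, y to its left, z up, the work surface at z = 0. Lengths are in mm, angles in rad, forces in N, time in s.
With the tool pointing down it reaches from about 250 to 775 mm from the base axis. Payload 8.9 kg.
Tool frame: the origin (TCP) lies at the centre of the arm's flange, where the gripper is bolted on; the fingertips stand 173 mm ahead of it and the grasp point (between the pads) lies 155 mm ahead of it (ctrl.nose_length is the distance from the TCP to the fingertips, in mm); z points along the fingers, y is the direction in which the jaws open and shut (so a half turn about z gives the same grasp; the last joint's range is limited). The gripper opens to 85 mm and grips with 20 to 120 N. Pads are 22 mm wide; open, the fingers measure 114 mm over their backs; the gripper's body (76 mm by 85 mm) begins 54 mm behind the grasp point. The pads swing forward as they close: fully open they stand 13 mm farther back than shut.
Start: joints at [-1.392, 0.291, -0.153, 1.127, 0, 1.431], TCP at [164.052, -498.71, 404.705] pointing down, gripper open.
Joint ranges: [-2.52, 2.52], [-0.91, 1.74], [-1.3, 1.37], [-1.96, 2.02], [-1.52, 1.47], [-3.14, 3.14]. Speed limits (rad/s): [2.22, 2.22, 2.79, 3.14, 3.14, 3.14].

### API

Orientations are given as a 3x3 rotation matrix whose columns are the frame's x, y, z axes.
In Python, from bench import ctrl gives the robot as it stands.
- The arm moves only by the tool send_rows, never from a script. Its argument "deltas" is one flat list of numbers, 7 for each row, row after row: the shift along the world's x, y, z in cm, then the turn, a rotation vector about the world's x, y, z in rad, then the opening in per cent of the stroke, from 0 (shut) to 100 (fully open). A call has 1 to 5 rows; each row shifts and turns the commanded pose from where the row before left it; what a row does not reach is not made up. A row lasts 1/8 s, in which the tool goes at most 62.5 mm and 10.7 degrees, less where a joint would pass 70% of its speed; a pose out of reach is approached as far as the arm can. A call with a gripper value outside its range is refused whole. The fingers move at their own pace and stop on an object; "squeeze" is the grip in N (left out, the last holds). Time passes only in rows, so rows that do not move let the fingers close. It gives the time, the measured TCP pose, the force and the opening at its end, in the units of the state.
- ctrl.state(): the state, without advancing time (a new reading comes with each control period).
- ctrl.snapshot(name): name is "scene" or "top"; returns the picture (384x512x3 uint8, red, green, blue); there is no depth.
- ctrl.camera_model(name): a dict with "fx", "fy", "cx", "cy" (pixels), "k1" (the pictures are not rectified: a ray, as slopes to the right and down, at radius r is drawn at 1 + k1 r^2 times it, then the intrinsics apply), "camera_from_world" (4x4, takes a point from world to camera coordinates). Camera axes: x right, y down, z forward; pixel columns grow to the right and rows downward; lengths in mm; the calibration is good to about 2 mm. A picture is of the moment at which its call begins. camera_model takes no time and is no camera call.
- ctrl.finish_job(): hands the job in, once; it reports no verdict.
The state is a dict: "t": time; "joints": joint angles; "qd": joint speeds; "tau": joint torques, N m; "eef_pos": TCP position; "ee_rot": TCP orientation; "force": force on the tool from outside, world axes, zero at the start; "torque": the same for the moment, N m; "finger_gap": opening from 0.0 (shut) to 1.0 (fully open).
Only numpy, scipy, OpenCV 4.12 (cv2) and the standard library are available. Lean on these libraries where they do the work, as an engineer would, in place of code of your own. Each camera call takes 0.05 s, during which the arm holds its last target. There are 200 camera calls.

### The job

Two new pine boxes with swing lids are fixed on the bench, both standing a little open. Try the pivot of the long narrow box for binding: take its lid by the wooden knob, swing it unhurriedly all the way out to its stop, then swing it back until the box is fully shut, and let go. Do not fling or slam the lid, and leave the lid of the square box as it is.

Things in the scene. Friction and masses are not known exactly. Their poses are not given: they have to be found in the camera images.
- long_lid (a joint): Swing angle (rad) of the lid of the long pine box (220 x 90 mm, 82 mm high with lid, fixed). The lid, a flat 12 mm board, turns level about an upright pin near one end: 0 fully shut over the box (stop), 1.57 fully out (stop), square to the box. Growing values turn clockwise from above, knob end towards the robot. Starts 0.35 to 0.8. Light friction (2 N at the knob); stays where left.
- long_lid_knob (a point): Centre, half-way up, of the upright wooden knob on the long box's lid: a plain cylinder 26 mm in diameter and 36 mm high on the lid's top (from 82 to 118 mm above the bench; this point at 100 mm), 160 mm from the pivot. z is up; y points from knob to pivot and turns with the lid.
- long_lid_pivot (a point): Point on the upright pivot axis of the long box's lid (over the small brass pin head), at the height of the knob's centre, 100 mm above the bench. It does not move. The axis is vertical; x and y turn with the lid.
- square_lid_knob (a point): Centre of the like knob (same size and height) on the similar lid of the other, square box (130 x 130 mm, 82 mm high with lid, fixed), which is to be left alone.

How it is judged (in metres and radians):
On the way:
1. the long box's lid is swung out to its stop (within 10 degrees of it) (value of joint long_lid above 1.395 rad), for 0.1 s.
At the end, for the whole second after the job is handed in: The long box's lid has been out to its stop and is shut again (within 10 degrees of fully shut), at rest; the square box's lid is where it was (knob within 20 mm) (value of joint long_lid below 0.175 rad and velocity of joint long_lid between -0.05 and 0.05 rad/s and distance of square_lid_knob from where it was at the start of the episode below 0.02 m); the robot touches nothing.
It fails at once if the long box's lid is flung or slammed (faster than 2.5 rad/s, 0.4 m/s at the knob) (velocity of joint long_lid above 2.5 rad/s or velocity of joint long_lid below -2.5 rad/s).
It fails at once if the square box's lid is swung (its knob moved over 20 mm) (distance of square_lid_knob from where it was at the start of the episode above 0.02 m).
It also fails if it takes over 53 s, if anything falls off the work surface, if the arm or the gripper's body presses on something with over 40 N, if the wrist force passes 120 N, or if a joint passes its speed limit or range.

## Working session

There is one attempt and no reset: what is moved stays moved. The work goes in short steps, Python scripts to look and compute and a tool call to move; the robot and the scene stay as the last step left them, time stands still between calls to the robot, and variables do not carry over. Pictures are saved under pics/ and viewed, about 8 in all and at most 12, crops included, and the job is handed in when it is done.

Besides the shell and the picture viewer there is one more tool, called after "Request:" as name(argument=value, ...), one argument or row to a line, values as JSON. send_rows: Moves the arm, as the interface text tells. Its arguments: {"type":"object","properties":{"deltas":{"type":"array","items":{"type":"number"}},"squeeze":{"type":"number"}},"required":["deltas"]}

```bash
mkdir -p pics; cat > h.py <<'E'
import numpy as np, cv2
from bench import ctrl
def pix2plane(name,u,v,z):
    m=ctrl.camera_model(name); T=np.array(m["camera_from_world"]); R,t=T[:3,:3],T[:3,3]
    K=np.array([[m["fx"],0,m["cx"]],[0,m["fy"],m["cy"]],[0,0,1.]])
    p=cv2.undistortPoints(np.array([[[u,v]]],float),K,np.array([m["k1"],0,0,0,0.]))[0,0]
    d=R.T@np.array([p[0],p[1],1]); c=-R.T@t
    return c+d*(z-c[2])/d[2]
def proj(name,P):
    m=ctrl.camera_model(name); T=np.array(m["camera_from_world"])
    K=np.array([[m["fx"],0,m["cx"]],[0,m["fy"],m["cy"]],[0,0,1.]])
    return cv2.projectPoints(np.array(P,float).reshape(-1,1,3),cv2.Rodrigues(T[:3,:3])[0],T[:3,3],K,np.array([m["k1"],0,0,0,0.]))[0].reshape(-1,2)
def snap(name,fn):
    im=ctrl.snapshot(name); cv2.imwrite("pics/"+fn,im[:,:,::-1]); return im
E
python3 - <<'E'
from h import *
snap("top","top0.png");snap("scene","scene0.png")
s=ctrl.state();print(s["t"],s["eef_pos"],np.round(s["ee_rot"],3),s["finger_gap"],s["force"])
E
```

```text
0.1 [ 163.99851579 -498.53669591  404.2222681 ] [[ 0.95   0.312 -0.   ]
 [ 0.312 -0.95   0.001]
 [ 0.    -0.001 -1.   ]] 0.9982541366140747 [-0.13033847 -0.34049385  0.1421903 ]
```

View pics/top0.png

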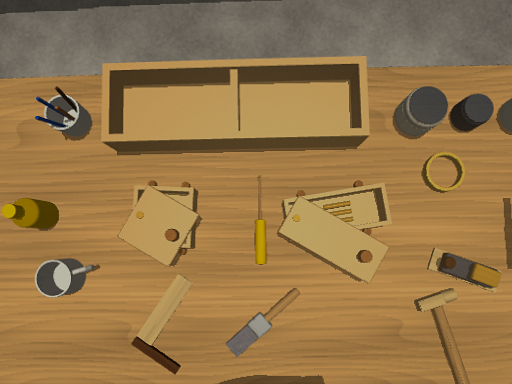

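View pics/scene0.png

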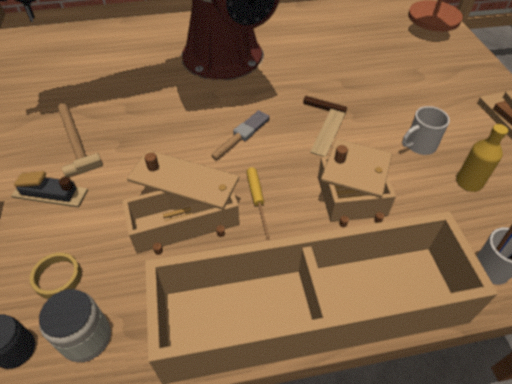

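The top view shows the long box on the right, with its knob at about (366,256) and the brass pivot at (296,217). The square box is on the left, with its knob at (172,235).

```bash
python3 - <<'E'
from h import *
im=cv2.imread("pics/top0.png")
cv2.imwrite("pics/crop0.png",cv2.resize(im[170:295,265:405],None,fx=5,fy=4.8,interpolation=cv2.INTER_CUBIC)[:600])
k=pix2plane("top",366,256,118);p=pix2plane("top",296.5,217.5,82)
print(k,p,np.linalg.norm((k-p)[:2]),pix2plane("top",172,235,118))
# box far edge (rim z=70): corners
for uv in [(283,200),(386,185),(391,222)]: print(pix2plane("top",*uv,70))
ks=pix2plane("scene",151,155,118);print(ks, pix2plane("scene",222,201,82), proj("scene",[k,p]))
E
```

```text
[ 516.51014461 -213.77340741  118.        ] [598.87907426 -77.5621197   82.        ] 159.17963271720282 [566.33755164 180.71826091 118.        ]
[637.56084176 -50.42236014  70.        ]
[ 665.39871452 -272.60534547   70.        ]
[ 585.70677312 -279.98230893   70.        ]
[ 516.21912285 -211.8370933   118.        ] [634.47671789 -82.07688983  82.        ] [[150.05748447 155.22341591]
 [221.8138016  187.18984544]]
```

View pics/crop0.png

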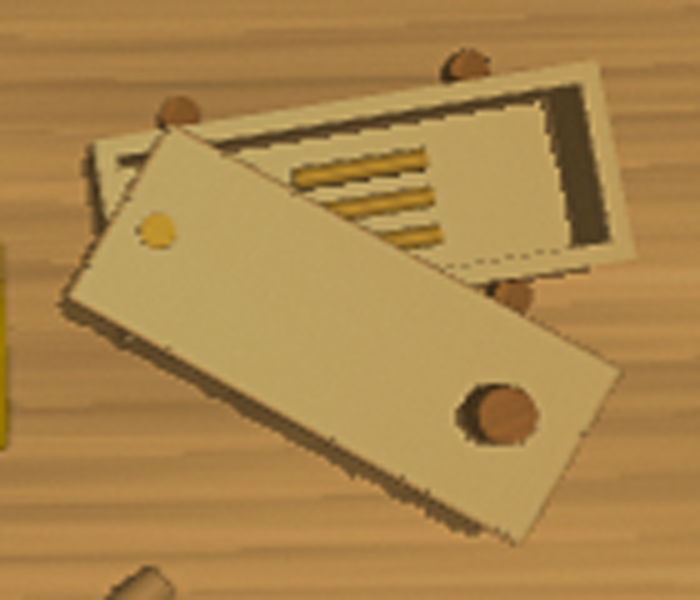

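Request:
send_rows(
  deltas=[3.5,2.85,0,0,0,0.071,100,3.5,2.85,0,0,0,0.071,100,3.5,2.85,0,0,0,0.071,100,3.5,2.85,0,0,0,0.071,100,3.5,2.85,-1.5,0,0,0.071,100],
  squeeze=40,
)

```text
t: 0.72
eef_pos: [340.2, -355.4, 390.1]
ee_rot: [[0.781, 0.625, 0.001], [0.625, -0.781, -0.001], [-0.0, 0.002, -1.0]]
force: [-0.2, -1.0, 0.8]
finger_gap: 1.002
```

Request:
send_rows(
  deltas=[3.5,2.85,-1.5,0,0,0.071,100,3.5,2.85,-1.5,0,0,0.071,100,3.5,2.85,-1.5,0,0,0.071,100,3.5,2.85,-1.5,0,0,0.071,100,3.5,2.85,-0.5,0,0,0.071,100],
)

```text
t: 1.35
eef_pos: [514.7, -212.4, 323.4]
ee_rot: [[0.515, 0.857, -0.002], [0.857, -0.515, 0.001], [-0.0, -0.002, -1.0]]
force: [-0.5, -0.0, 0.1]
finger_gap: 1.001
```

Request:
send_rows(
  deltas=[0,0,0,0,0,0,100,0,0,0,0,0,0,100],
)

```text
t: 1.6
eef_pos: [513.7, -213.7, 324.4]
ee_rot: [[0.517, 0.856, -0.001], [0.856, -0.517, 0.0], [-0.0, -0.001, -1.0]]
force: [-0.7, -0.5, 0.2]
finger_gap: 1.003
```

```bash
python3 - <<'E'
from h import *
s=ctrl.state();R=np.array(s["ee_rot"]);print(s["t"],s["eef_pos"],np.round(R,3),np.arctan2(R[1,0],R[0,0]),s["joints"],s["force"])
a=snap("top","top1.png");b=snap("scene","scene1.png")
f=lambda i:cv2.resize(i[:,:,::-1],(400,300))
A=cv2.resize(a[180:300,280:440,::-1],(400,300),interpolation=3);B=cv2.resize(b[60:240,80:320,::-1],(400,300),interpolation=3)
cv2.imwrite("pics/m1.png",np.hstack([A,B]))
E
```

```text
1.6 [ 513.73115576 -213.70817007  324.39704372] [[ 0.517  0.856 -0.001]
 [ 0.856 -0.517  0.   ]
 [-0.    -0.001 -1.   ]] 1.0276803222351212 [-5.25522987e-01  4.06519151e-01 -2.03342534e-01  9.61864732e-01
 -3.29084451e-04  1.58838966e+00] [-0.69144424 -0.54452795  0.22688305]
```

View pics/m1.png

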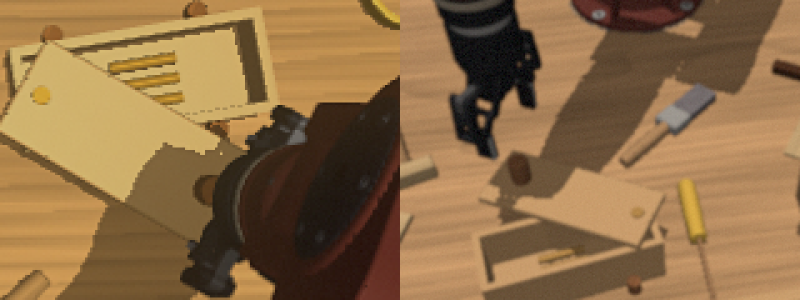

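The open fingers straddle the knob, with the palm above the lid end. In the scene view the fingertips are at about (145,138), above the knob at (150,155). Next I descend and grip.

Request:
send_rows(
  deltas=[0.25,0,-1.3,0,0,0,100,0,0,-1.3,0,0,0,100,0,0,-1.3,0,0,0,100,0,0,-1.3,0,0,0,100,0,0,-1.2,0,0,0,100],
)

```text
t: 2.33
eef_pos: [516.4, -213.7, 259.6]
ee_rot: [[0.517, 0.856, -0.0], [0.856, -0.517, 0.0], [-0.0, -0.0, -1.0]]
force: [0.3, -0.3, -0.7]
finger_gap: 1.004
```

Request:
send_rows(
  deltas=[0,0,0,0,0,0,60,0,0,0,0,0,0,40,0,0,0,0,0,0,30,0,0,0,0,0,0,20,0,0,0,0,0,0,10],
)

```text
t: 2.95
eef_pos: [516.8, -213.8, 261.3]
ee_rot: [[0.517, 0.856, 0.001], [0.856, -0.517, -0.001], [0.0, 0.001, -1.0]]
force: [-0.1, 0.2, 6.2]
finger_gap: 0.291
```

Request:
send_rows(
  deltas=[0,0,0,0,0,0,10,0,0,0,0,0,0,10,0,0,0,0,0,0,10,0,0,0,0,0,0,10],
)

```text
t: 3.45
eef_pos: [516.8, -213.8, 261.3]
ee_rot: [[0.517, 0.856, 0.001], [0.856, -0.517, -0.001], [0.0, 0.001, -1.0]]
force: [-0.3, -0.2, 6.7]
finger_gap: 0.294
```

```bash
python3 - <<'E'
from h import *
a=snap("top","top2.png");b=snap("scene","scene2.png")
A=cv2.resize(a[180:300,280:440,::-1],(400,300),interpolation=3);B=cv2.resize(b[100:220,80:240,::-1],(400,300),interpolation=3)
cv2.imwrite("pics/m2.png",np.hstack([A,B]))
E
```

```text
(no output)
```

View pics/m2.png

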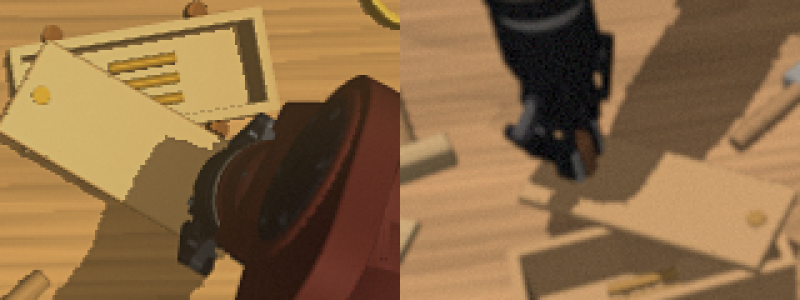

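The gap of 0.29 × 85 ≈ 25 mm fits the 26 mm knob, so it is held. Next I work out the arc rows.

```bash
cat > arc.py <<'E'
import numpy as np,sys
P=np.array([598.5,-77.5]);a,b,n=float(sys.argv[1]),float(sys.argv[2]),int(sys.argv[3])
f=np.linspace(a,b,n+1);k=P+160*np.c_[-np.sin(f),-np.cos(f)]
print(np.round(k[[0,-1]],1),"turn",-(b-a)/n)
print(np.round(np.diff(k,axis=0)/10,2).tolist())
E
python3 arc.py 0.54 1.44 12;python3 arc.py 1.44 -0.12 20
```

```text
[[ 516.2 -214.7]
 [ 439.9  -98.4]] turn -0.075
[[-1.01, 0.65], [-0.95, 0.73], [-0.9, 0.8], [-0.83, 0.86], [-0.77, 0.92], [-0.7, 0.98], [-0.62, 1.03], [-0.54, 1.07], [-0.46, 1.11], [-0.38, 1.14], [-0.29, 1.16], [-0.2, 1.18]]
[[ 439.9  -98.4]
 [ 617.7 -236.3]] turn 0.078
[[0.21, -1.23], [0.31, -1.21], [0.4, -1.18], [0.49, -1.15], [0.58, -1.11], [0.66, -1.06], [0.74, -1.0], [0.82, -0.94], [0.89, -0.87], [0.96, -0.8], [1.01, -0.73], [1.07, -0.64], [1.12, -0.56], [1.16, -0.47], [1.19, -0.38], [1.21, -0.29], [1.23, -0.19], [1.24, -0.09], [1.25, 0.0], [1.24, 0.1]]
```

Request:
send_rows(
  deltas=[-1.01,0.65,0.1,0,0,-0.075,10,-0.95,0.73,0,0,0,-0.075,10,-0.9,0.8,0,0,0,-0.075,10,-0.83,0.86,0,0,0,-0.075,10],
)

```text
t: 4.05
eef_pos: [479.6, -183.1, 261.4]
ee_rot: [[0.748, 0.663, 0.001], [0.663, -0.748, 0.0], [0.001, 0.0, -1.0]]
force: [4.6, 0.7, -4.1]
finger_gap: 0.292
```

```bash
python3 - <<'E'
from h import *
s=ctrl.state();p=s["eef_pos"];print(p,s["force"],s["torque"],s["finger_gap"],np.hypot(p[0]-598.5,p[1]+77.5))
E
```

```text
[ 479.60049614 -183.12842574  261.41869358] [ 4.61290445  0.72938874 -4.07244891] [ 0.02242228 -0.849418   -0.05082747] 0.2924171609727279 159.04230991124282
```

Forces are low and the radius is 159 mm, so I carry on.

Request:
send_rows(
  deltas=[-0.77,0.92,0,0,0,-0.075,10,-0.7,0.98,0,0,0,-0.075,10,-0.62,1.03,0,0,0,-0.075,10,-0.54,1.07,0,0,0,-0.075,10,-0.46,1.11,0,0,0,-0.075,10],
)

```text
t: 4.68
eef_pos: [449.0, -132.0, 261.5]
ee_rot: [[0.939, 0.343, 0.001], [0.343, -0.939, -0.0], [0.001, 0.0, -1.0]]
force: [4.4, -0.5, -9.2]
finger_gap: 0.287
```

Request:
send_rows(
  deltas=[-0.38,1.14,0,0,0,-0.075,10,-0.29,1.16,0,0,0,-0.075,10,-0.2,1.18,0,0,0,-0.075,10,0,0,0,0,0,0,10,0,0,0,0,0,0,10],
)

```text
t: 5.3
eef_pos: [441.1, -99.3, 261.6]
ee_rot: [[0.992, 0.126, 0.002], [0.126, -0.992, -0.006], [0.001, 0.006, -1.0]]
force: [4.7, -16.2, -13.3]
finger_gap: 0.292
```

```bash
python3 - <<'E'
from h import *
a=snap("top","top3.png")
cv2.imwrite("pics/c3.png",cv2.resize(a[170:310,225:405,::-1],(720,560),interpolation=3))
s=ctrl.state();p=s["eef_pos"];print(s["force"],s["torque"],np.arctan2(598.5-p[0],-77.5-p[1])+.125)
E
```

```text
[  5.38909123 -14.51082059 -14.13822989] [-2.63785074 -0.9083866  -0.02341006] 1.55827576497911
```

View pics/c3.png

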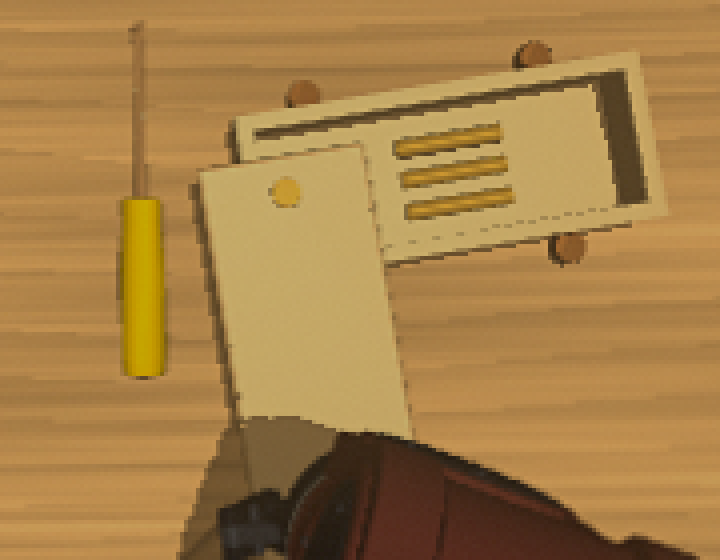

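The lid stands square to the box and pushes back with 15 N, so it is at its stop (angle about 1.56). Now I swing it back.

Request:
send_rows(
  deltas=[0.21,-1.23,-0.05,0,0,0.078,10,0.31,-1.21,0,0,0,0.078,10,0.4,-1.18,0,0,0,0.078,10,0.49,-1.15,0,0,0,0.078,10,0.58,-1.11,0,0,0,0.078,10],
)

```text
t: 5.98
eef_pos: [460.7, -156.8, 261.5]
ee_rot: [[0.868, 0.496, 0.002], [0.496, -0.868, -0.0], [0.002, 0.001, -1.0]]
force: [4.3, 1.9, -0.1]
finger_gap: 0.292
```

Request:
send_rows(
  deltas=[0.66,-1.06,0,0,0,0.078,10,0.74,-1.0,0,0,0,0.078,10,0.82,-0.94,0,0,0,0.078,10,0.89,-0.87,0,0,0,0.078,10,0.96,-0.8,0,0,0,0.078,10],
)

```text
t: 6.6
eef_pos: [501.4, -203.3, 261.4]
ee_rot: [[0.614, 0.789, 0.001], [0.789, -0.614, 0.0], [0.001, 0.001, -1.0]]
force: [3.7, 1.6, 1.0]
finger_gap: 0.291
```

Request:
send_rows(
  deltas=[1.01,-0.73,0,0,0,0.078,10,1.07,-0.64,0,0,0,0.078,10,1.12,-0.56,0,0,0,0.078,10,1.16,-0.47,0,0,0,0.078,10,1.19,-0.38,0,0,0,0.078,10],
)

```text
t: 7.22
eef_pos: [556.8, -230.8, 261.4]
ee_rot: [[0.268, 0.964, 0.001], [0.964, -0.268, 0.0], [0.001, 0.001, -1.0]]
force: [1.2, 2.8, 2.9]
finger_gap: 0.287
```

Request:
send_rows(
  deltas=[1.21,-0.29,0,0,0,0.078,10,1.23,-0.19,0,0,0,0.078,10,1.24,-0.09,0,0,0,0.078,10,1.25,0.0,0,0,0,0.078,10,0.8,0.06,0,0,0,0.05,10],
)

```text
t: 7.85
eef_pos: [614.2, -235.6, 261.4]
ee_rot: [[-0.091, 0.996, 0.001], [0.996, 0.091, 0.0], [0.0, 0.001, -1.0]]
force: [1.0, 1.9, 3.8]
finger_gap: 0.288
```

Request:
send_rows(
  deltas=[0.4,0.04,0,0,0,0.028,10,0,0,0,0,0,0,10,0,0,0,0,0,0,10],
)

```text
t: 8.22
eef_pos: [617.7, -235.2, 261.5]
ee_rot: [[-0.116, 0.993, 0.001], [0.993, 0.116, 0.0], [0.0, 0.002, -1.0]]
force: [4.2, 3.3, 2.0]
finger_gap: 0.286
```

```bash
python3 - <<'E'
from h import *
a=snap("top","top4.png")
cv2.imwrite("pics/c4.png",cv2.resize(a[150:290,265:445,::-1],(720,560),interpolation=3))
s=ctrl.state();p=s["eef_pos"];print(p,s["force"],s["torque"],np.arctan2(598.5-p[0],-77.5-p[1])+.125)
E
```

```text
[ 617.70997094 -235.22647978  261.46597558] [5.29219131 2.92563309 2.30783894] [ 0.65372403 -0.68604407 -0.55914713] 0.003803967099375985
```

View pics/c4.png

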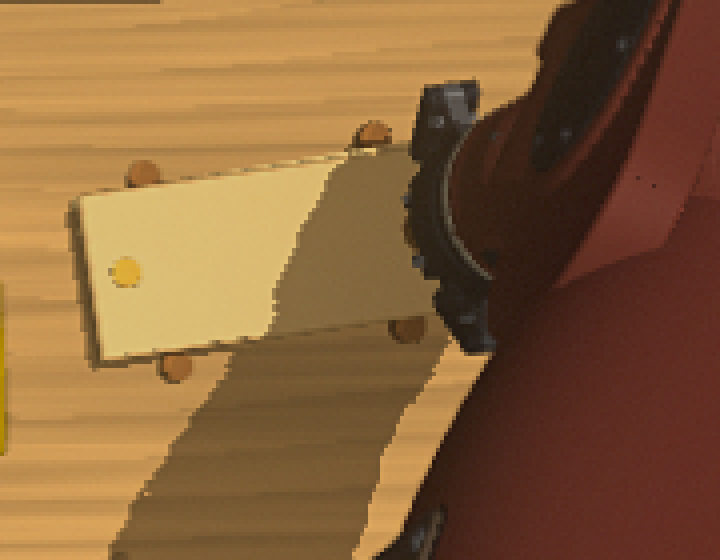

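The lid covers the box apart from a sliver at the far edge. I nudge it gently to the stop, then release.

Request:
send_rows(
  deltas=[0.25,0.03,0,0,0,0.01,10,0.1,0.0,0,0,0,0,10,0,0,0,0,0,0,10],
)

```text
t: 8.65
eef_pos: [620.8, -234.9, 261.4]
ee_rot: [[-0.127, 0.992, -0.0], [0.992, 0.127, 0.0], [0.0, -0.0, -1.0]]
force: [0.1, 4.5, 4.9]
finger_gap: 0.29
```

Request:
send_rows(
  deltas=[0,0,0,0,0,0,45,0,0,0,0,0,0,60,0,0,0,0,0,0,90,0,0,0,0,0,0,100,0,0,0,0,0,0,100],
)

```text
t: 9.28
eef_pos: [620.9, -235.1, 261.2]
ee_rot: [[-0.127, 0.992, -0.0], [0.992, 0.127, -0.0], [-0.0, -0.0, -1.0]]
force: [0.0, 0.3, -0.5]
finger_gap: 1.0
```

Request:
send_rows(
  deltas=[0,0,0.5,0,0,0,100,0,0,1.5,0,0,0,100,0,0,3,0,0,0,100,0,0,4,0,0,0,100,0,0,4,0,0,0,100],
)

```text
t: 9.9
eef_pos: [620.8, -235.0, 393.7]
ee_rot: [[-0.127, 0.992, 0.001], [0.992, 0.127, -0.0], [-0.001, 0.001, -1.0]]
force: [0.7, -0.3, -0.0]
finger_gap: 1.002
```

Request:
send_rows(
  deltas=[-3,-3,0,0,0,0,100,-4,-4,0,0,0,0,100,-4,-4,0,0,0,0,100,-4,-4,0,0,0,0,100,0,0,0,0,0,0,100],
)

```text
t: 10.52
eef_pos: [468.4, -387.7, 392.7]
ee_rot: [[-0.122, 0.993, 0.0], [0.993, 0.122, -0.002], [-0.002, 0.0, -1.0]]
force: [-0.4, -0.7, -0.4]
finger_gap: 1.004
```

```bash
python3 - <<'E'
from h import *
a=snap("top","top5.png")
cv2.imwrite("pics/c5.png",cv2.resize(a[150:300,100:420,::-1],(800,375),interpolation=3))
s=ctrl.state();print(s["t"],s["eef_pos"],s["force"],proj("top",[[618.4,-236.3,118]]))
E
```

```text
10.575 [ 469.74344615 -386.4302212   392.51062896] [ 0.92124412  0.37417062 -0.22168878] [[375.18219435 205.62751384]]
```

View pics/c5.png

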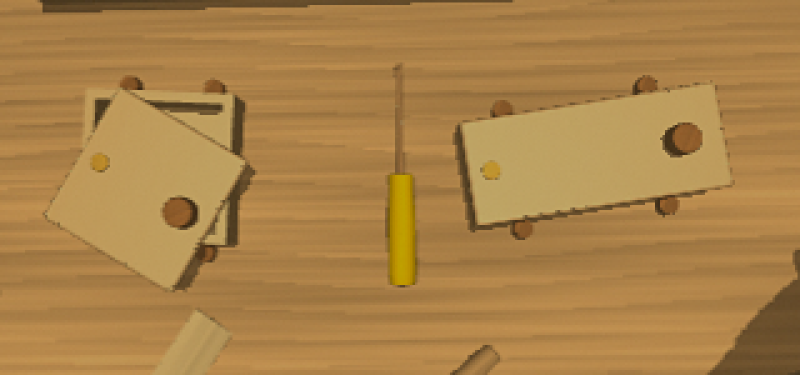

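The long box is shut: its knob is at about (374.8,204.8), against (375.2,205.6) predicted. The square box's knob is still at (172,235), and the arm is clear.

```bash
python3 -c "
from bench import ctrl
print(ctrl.finish_job())"
```

```text
the job is handed in; nothing more can be done
None
```

I took the long box's lid by its knob, swung it out to its stop, swung it back until the box was shut, then let go and moved the arm clear. I handed the job in at about 10.6 s of the 53 s allowed.

- **Out to the stop:** the lid reached about 1.56 rad, worked out from the arm's position, and pushed back with about 15 N there. The picture shows it square to the box.
- **Speed and binding:** I commanded about 0.6 rad/s throughout; the lid's own speed was not measured. Sideways force was about 5 N or less at the readings along the swing, so I saw no sign of binding.
- **Shut again:** at first a sliver of the box still showed, so I nudged the lid about 3 mm further. In the last picture it covers the box, with the knob within 1 pixel of where it should be when shut.
- **Square box:** its knob is at the same pixel as at the start, (172,235).
- **Arm clear:** the force reading was about 1 N at the end, which is noise level.

No check failed or disagreed, and the hand-in gave no verdict.

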